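# Find the hidden catch of the screwdriver case

## Task

One of the six identical sunken plates in the lid of the chrome screwdriver case is a hidden spring catch. Feel gently over the plates with the closed fingertips until you find the one that gives, press it down fully so that the drawer springs out, then let go and leave the drawer standing fully open. Do not pick up or shift anything else on the desk.

Things in the scene. Friction and masses are not known exactly. Their poses are not given: they have to be found in the camera images.
- case: chrome screwdriver-set case fixed to the desk, 122 (x) by 178 (y) by 56 mm high; origin at the centre of its underside, z up, its drawer front faces its own -x. In its lid are six identical dark plates, centred at case x = -28 or +28 mm and y = -56, 0 or +56 mm, their tops 54 mm above the desk. The chrome marks if the fingers push with more than 80 N
- case_lid (a point): centre of the lid's top face, axes as the case. The lid is a flat steel grid; its six plates, 45 mm square in 46 mm openings, lie sunk 2 mm below it. Five are backed by hard rubber and yield only 1 mm at 7 N; one, a different one each time and alike to look at, is the catch (6 mm at 4 N): only touch tells. Closed fingertips fit inside an opening
- catch (a joint): how far the hidden catch plate is pressed down, 0 (up) to 0.006 m (bottom stop); a spring pushes it back up, about 1 N to start it and 4 N at the bottom; the drawer is let go at about 4 mm. It does not tell where the catch is
- drawer (a joint): how far the drawer stands out of the front of the case (its own -x): 0 shut, 0.040 m fully out. It is bolted while shut; when the catch lets go a weak spring slides it out by itself in about a second, and it stays out
- brace_a: loose brass slide-rule end brace, 14 by 52 by 12 mm, long along its y; origin at the centre of its underside; leave alone
- brace_b: second loose brass end brace, as brace_a; leave alone
- cursor_frame: loose aluminium slide-rule cursor frame with a glass window, 44 by 52 by 8 mm; origin at the centre of its underside; leave alone
- magnifier: green glass magnifier lying flat, steel rim 64 mm across and 8 mm high, handle 70 mm long and 12 mm thick along its +x; origin under the lens centre; leave alone
- screwdriver: loose screwdriver 120 mm long lying along its x; leave alone
- eraser: white eraser 45 by 22 by 13 mm; origin at the centre of its underside; leave alone
Not all that is in view belongs to the job. Of the things that look like the case, the middle-sized one is meant.

How it is judged:
On the way:
1. the hidden catch is pressed down (value of joint catch above 0.004 m), for 0.05 s.
At the end, for the whole second after the job is handed in: the drawer stands out more than 34 mm, the catch plate is back up (within 1 mm), and each loose thing on the desk is within 15 mm of where it was (value of joint drawer above 0.034 m and value of joint catch below 0.001 m and distance of each of brace_a, brace_b, cursor_frame, magnifier, screwdriver, eraser from where it was at the start of the episode below 0.015 m); the robot touches nothing.
It fails at once if the fingers push on something with more than 80 N (contact force between the fingers and anything else above 80 N).
It fails at once if a loose thing is picked up or shifted by more than 15 mm (distance of any of brace_a, brace_b, cursor_frame, magnifier, screwdriver, eraser from where it was at the start of the episode above 0.015 m).
It also fails if it takes over 51 s, if anything falls off the work surface, if the arm or the gripper's body presses on something with over 40 N, if the wrist force passes 120 N, or if a joint passes its speed limit or range.

## Robot

A 6-joint arm with a two-finger parallel gripper is mounted at the origin on the work surface. World frame = base frame: x ahead of the robot, y to its left, z up, the work surface at z = 0. Lengths are in m, angles in rad, forces in N, time in s.
With the tool pointing down it reaches from about 0.3 to 0.775 m from the base axis. Payload 14.6 kg.
Tool frame: the origin (TCP) lies on the centre line of the jaws, within the pads' length; the fingertips stand 8 mm ahead of it and the grasp point (between the pads) lies 11 mm behind it (r.nose_length is the distance from the TCP to the fingertips, in m); z points along the fingers, y is the line along which they close (so a half turn about z gives the same grasp; the last joint's range is limited). The gripper opens to 85 mm and grips with 20 to 120 N. Pads are 22 mm wide; open, the fingers measure 114 mm over their backs; the gripper's body (76 mm by 85 mm) begins 54 mm behind the grasp point. The pads swing forward as they close: fully open they stand 13 mm farther back than shut.
Start: joints at [1.19, 0.3, 1.521, -0, 1.321, -0.067], TCP at [0.17, 0.523, 0.239] pointing down, gripper open.
Joint ranges: [-3.03, 3.03], [-0.79, 2.21], [0.23, 2.52], [-1.04, 4.18], [0, 3.07], [-2.55, 2.55]. Speed limits (rad/s): [2.22, 2.22, 2.57, 3.14, 3.14, 3.14].

## Interface

Orientations are given as a rotation vector (axis times angle).
In Python, from cell import r, vision gives the robot as it stands.
- The arm moves only by the tool send_rows, never from a script. Its argument "increments" is a list that holds one entry, the list of rows, each a list of 7 numbers: the shift along the tool's x, y, z in cm, then the turn, a rotation vector about the tool's x, y, z in units of 5 degrees (1.0 is 5 degrees), then the finger opening in cm, from 0 to 8.54. A call has 1 to 5 rows; each row shifts and turns the commanded pose from where the row before left it, along the tool's axes as they then stand; what a row does not reach is not made up. A row lasts 1/12 s, in which the tool goes at most 41.7 mm and 7.16 degrees, less where a joint would pass 70% of its speed; a pose out of reach is approached as far as the arm can. A call is refused whole if a number of a shift passes 4.17 or a number of a turn 1, either way. A call with a gripper value outside its range is refused whole. The fingers move at their own pace and stop on an object; the grip force is fixed at half the most. Time passes only in rows, so rows that do not move let the fingers close. It gives the time, the measured TCP pose, the force, the opening and the grip force at its end, in the units of the state.
- r.get_obs(): the state, without advancing time (a new reading comes with each control period).
- vision.camera(name): name is "side" or "top" or "wrist"; returns a dict with "color" (420x560x3 uint8, red, green, blue), "z_map" (420x560 float32, m along the optical axis (not along the pixel's ray), 0 where there is no reading), "fovy" (degrees; the focal length in pixels is half the picture's height over the tangent of half this angle, whatever the lens; pixels are square), "cx", "cy" (the principal point, pixels), "T" (4x4, takes a point from camera to world coordinates). Camera axes: x right, y down, z forward; pixel columns grow to the right and rows downward; lengths in m; the calibration is good to about 2 mm. The wrist camera is an equidistant fisheye: a pixel r from the principal point sees the ray r / f radians off the axis. A picture is of the moment at which its call begins.
- r.finish_job(): hands the job in; it is judged then, once.
The state is a dict: "t": time; "q": joint angles; "joint_vel": joint speeds; "joint_efforts": joint torques, N m; "position": TCP position; "ee_rot": TCP orientation; "contact_force": force on the tool from outside, world axes, zero at the start; "ft_torque": the same for the moment, N m; "grip_width": finger opening in m; "grasp_force": force on a finger pad.
Only numpy, scipy, OpenCV 4.12 (cv2) and the standard library are available. Lean on these libraries where they do the work, as an engineer would, in place of code of your own. Each camera call takes 0.05 s, during which the arm holds its last target. There are 200 camera calls.

## Working session

There is one attempt and no reset: what is moved stays moved. The work goes in short steps, Python scripts to look and compute and a tool call to move; the robot and the scene stay as the last step left them, time stands still between calls to the robot, and variables do not carry over. Pictures are saved under pics/ and viewed, at most 10 in all, crops included, and the job is handed in when it is done.

Besides the shell and the picture viewer there is one more tool, called after "Request:" in YAML: its name, and indented under it one key for each argument. send_rows: Moves the arm, as the interface text tells. Its arguments: {"type":"object","properties":{"increments":{"type":"array"}},"required":["increments"]}

```bash
mkdir -p pics; cat > h.py <<'E'
import numpy as np, cv2
from cell import r, vision
def cam(n):
    c=vision.camera(n); c['f']=210/np.tan(np.radians(c['fovy'])/2); return c
def pts(c):
    z=c['z_map'];v,u=np.indices(z.shape)
    p=np.stack([(u-c['cx'])/c['f']*z,(v-c['cy'])/c['f']*z,z,np.ones_like(z)],-1)
    return (p@c['T'].T)[...,:3]
def save(n,im): cv2.imwrite('pics/'+n,im[...,::-1])
E
python3 - <<'E'
from h import *
c=cam('top'); save('top.png',c['color']); np.savez('top.npz',**c)
print(c['T'],c['f'],c['cx'],c['cy'])
o=r.get_obs(); print(o['position'],o['ee_rot'],o['t'],r.nose_length,o['contact_force'])
s=cam('side'); save('side.png',s['color']); np.savez('side.npz',**s)
E
```

```text
[[ 0.027115   -0.98556808  0.16709378  0.30860443]
 [-0.99953814 -0.02902544 -0.00900132  0.10125602]
 [ 0.01372138 -0.16677253 -0.98589992  1.05811992]
 [ 0.          0.          0.          1.        ]] 460.5816509709019 287.8023797841901 209.9435273788181
[0.16967831 0.52292934 0.23869516] [-4.90806732e-01 -3.10278928e+00  1.87722851e-03] 0.05 0.008 [ 1.17742325  0.03262374 -0.20276186]
```

View pics/top.png

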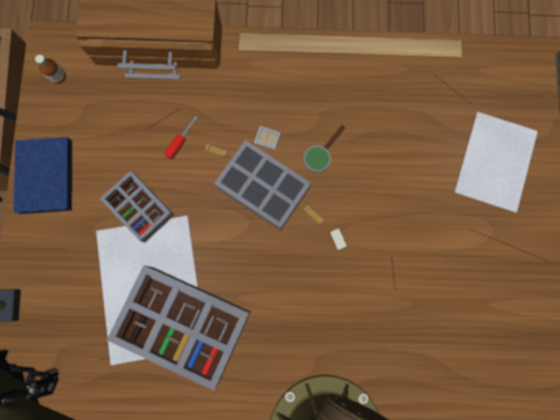

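The look-alikes are the small tray (137,207), the middle one (262,184) with six plain dark plates, and the large tray (180,327). The middle one fits the description by both size and plates. Next I'll measure it and check it in one crop.

```bash
python3 - <<'E'
from h import *
c=dict(np.load('top.npz')); P=pts(c)
m=((P[...,2]>.045)&(P[...,2]<.066)).astype(np.uint8)
n,l,st,ce=cv2.connectedComponentsWithStats(m)
k=l[184,262]; print(st[k],ce[k])
X=P[l==k]; print('z med',np.median(X[:,2]))
rc=cv2.minAreaRect((X[:,:2]*1000).astype(np.float32)); print(rc, cv2.boxPoints(rc))
# dark plates by colour, ray onto z=.054
g=cv2.cvtColor(c['color'],cv2.COLOR_RGB2GRAY); 
d=((g<75)&(l==k)).astype(np.uint8); d=cv2.morphologyEx(d,cv2.MORPH_OPEN,np.ones((3,3)))
n2,l2,s2,c2=cv2.connectedComponentsWithStats(d)
for i in range(1,n2):
    if s2[i,4]<100: continue
    u,v=c2[i]; ray=c['T'][:3,:3]@[(u-c['cx'])/c['f'],(v-c['cy'])/c['f'],1]; o=c['T'][:3,3]
    print(s2[i,4],c2[i].round(1),(o+ray*(.054-o[2])/ray[2]).round(4))
cr=cv2.resize(c['color'][90:270,140:380],None,fx=3,fy=3,interpolation=cv2.INTER_CUBIC); save('crop.png',cr)
E
```

```text
[ 214  140   97   88 4344] [262.02578269 183.2407919 ]
z med 0.05624336831369359
((538.8095092773438, 151.55392456054688), (178.7572021484375, 122.97377014160156), 57.768577575683594) [[439.12848  108.74192 ]
 [543.1521    43.155067]
 [638.49054  194.36594 ]
 [534.4669   259.9528  ]]
282 [248.7 159.1] [0.5923 0.1833 0.054 ]
289 [269.3 172.8] [0.5619 0.1357 0.054 ]
297 [234.2 179.4] [0.5444 0.2137 0.054 ]
290 [290.3 186.6] [0.5317 0.0879 0.054 ]
307 [255.1 193.1] [0.5147 0.1658 0.054 ]
307 [276.  207.1] [0.4843 0.1184 0.054 ]
```

View pics/crop.png

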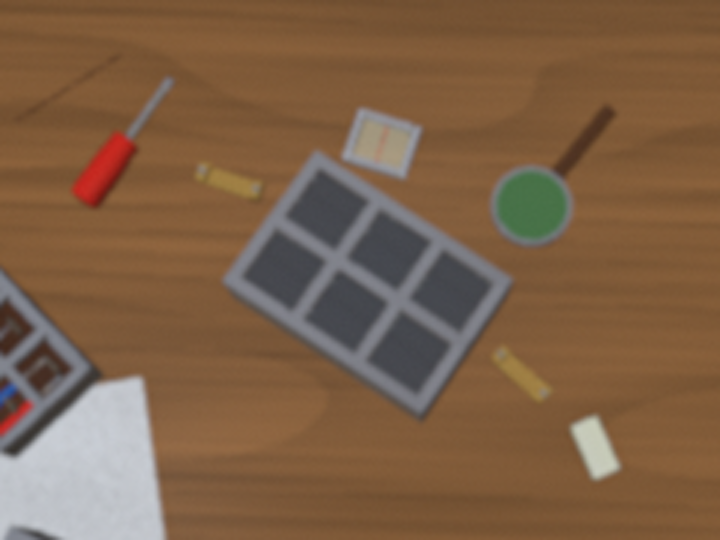

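View pics/side.png

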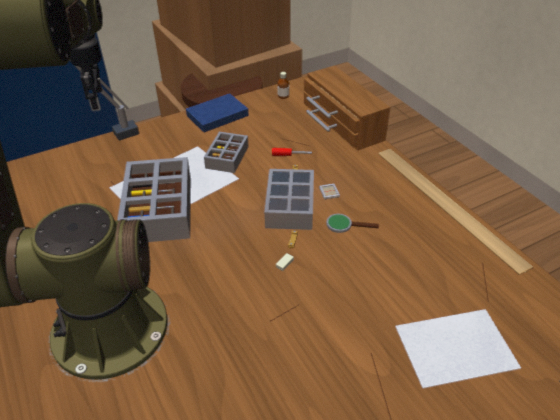

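The crop confirms the middle case: a 178 x 123 mm lid at z 56 mm with six dark plates. Its centre is about (0.539, 0.151), and its long axis points along (0.536, 0.844). I'll start moving towards the plate at (0.544, 0.214).

Request:
send_rows:
  increments:
    - [[-3.77,-1.49,0,0,0,0,0],[-3.77,-1.49,0,0,0,0,0],[-3.77,-1.49,0,0,0,0,0],[-3.77,-1.49,0,0,0,0,0],[-3.77,-1.49,0,0,0,0,0]]

```text
t: 0.52
position: [0.3271, 0.3926, 0.2391]
ee_rot: [-0.49, -3.103, 0.001]
contact_force: [1.2, 1.0, -0.0]
grip_width: 0.0257
grasp_force: 0.0
```

Request:
send_rows:
  increments:
    - [[-3.77,-1.49,0,0,0,0,0],[-3.77,-1.49,0,0,0,0,0],[-3.77,-1.49,0,0,0,0,0],[-3.77,-1.49,0,0,0,0,0],[-3.77,-1.49,0,0,0,0,0]]

```text
t: 0.93
position: [0.4836, 0.2634, 0.2391]
ee_rot: [-0.491, -3.103, 0.0]
contact_force: [0.4, 0.6, -0.2]
grip_width: 0.0002
grasp_force: 0.0
```

Request:
send_rows:
  increments:
    - [[-3.77,-1.49,0,0,0,0,0],[-3.77,-1.49,0,0,0,0,0],[0,0,3,0,0,0.96,0],[0,0,4,0,0,0.96,0],[0,0,4,0,0,0.96,0]]

```text
t: 1.35
position: [0.5453, 0.2127, 0.1281]
ee_rot: [0.884, 3.014, 0.001]
contact_force: [0.9, 0.8, -0.8]
grip_width: 0.0
grasp_force: 0.0
```

```bash
cat > to.py <<'E'
import sys
from h import *
from scipy.spatial.transform import Rotation as R
o=r.get_obs(); M=R.from_rotvec(o['ee_rot']).as_matrix()
t=np.array([float(a) for a in sys.argv[1:4]])
print(o['position'].round(4),o['t'],'F',np.round(o['contact_force'],2),'w',o['grip_width'])
print('axes',M.T.round(3).tolist(),'move cm',(M.T@(t-o['position'])*100).round(2))
E
python3 to.py .5444 .2137 .075
```

```text
[0.5453 0.2127 0.1281] 1.35 F [ 0.92  0.78 -0.79] w 1.0049691246465344e-05
axes [[-0.842, 0.54, -0.001], [0.54, 0.842, 0.001], [0.001, 0.0, -1.0]] move cm [0.14 0.03 5.31]
```

Request:
send_rows:
  increments:
    - [[0.1,0,3,0,0,0,0],[0,0,2.5,0,0,0,0],[0,0,0.7,0,0,0,0],[0,0,0,0,0,0,0],[0,0,0,0,0,0,0]]

```text
t: 1.77
position: [0.5446, 0.2141, 0.0684]
ee_rot: [0.876, 3.016, 0.001]
contact_force: [-0.3, 0.8, 0.6]
grip_width: -0.0002
grasp_force: 0.0
```

Request:
send_rows:
  increments:
    - [[0,0,0.1,0,0,0,0],[0,0,0.1,0,0,0,0],[0,0,0.1,0,0,0,0],[0,0,0,0,0,0,0],[0,0,0,0,0,0,0]]

```text
t: 2.18
position: [0.5442, 0.214, 0.0647]
ee_rot: [0.876, 3.017, 0.001]
contact_force: [0.8, 0.8, -0.7]
grip_width: 0.0001
grasp_force: 0.0
```

Request:
send_rows:
  increments:
    - [[0,0,0.05,0,0,0,0],[0,0,0.05,0,0,0,0],[0,0,0.0,0,0,0,0],[0,0,0,0,0,0,0]]

```text
t: 2.52
position: [0.544, 0.2139, 0.0632]
ee_rot: [-0.876, -3.017, 0.0]
contact_force: [-0.2, 1.0, 0.1]
grip_width: -0.0001
grasp_force: 0.0
```

Request:
send_rows:
  increments:
    - [[0,0,0.05,0,0,0,0],[0,0,0.05,0,0,0,0],[0,0,0.0,0,0,0,0],[0,0,0,0,0,0,0]]

```text
t: 2.85
position: [0.544, 0.2139, 0.0622]
ee_rot: [-0.876, -3.017, 0.0]
contact_force: [0.4, 0.0, -0.4]
grip_width: 0.0002
grasp_force: 0.0
```

Request:
send_rows:
  increments:
    - [[0,0,0.05,0,0,0,0],[0,0,0.05,0,0,0,0],[0,0,0.0,0,0,0,0],[0,0,0,0,0,0,0]]

```text
t: 3.18
position: [0.5441, 0.214, 0.0615]
ee_rot: [0.876, 3.017, 0.0]
contact_force: [-1.8, -1.4, 4.6]
grip_width: 0.0002
grasp_force: 2.1
```

Request:
send_rows:
  increments:
    - [[0,0,0.05,0,0,0,0],[0,0,0.05,0,0,0,0],[0,0,0.0,0,0,0,0],[0,0,0,0,0,0,0]]

```text
t: 3.52
position: [0.5441, 0.214, 0.0608]
ee_rot: [0.876, 3.017, 0.0]
contact_force: [-3.8, -1.2, 9.2]
grip_width: -0.0005
grasp_force: 4.3
```

The first plate (D) is rubber, at 9 N for 1.2 mm. On to the next one, E.

Request:
send_rows:
  increments:
    - [[0,0,-1.5,0,0,0,0],[0,-2.8,0,0,0,0,0],[0,-2.8,0,0,0,0,0],[0,0,0.6,0,0,0,0],[0,0,0,0,0,0,0]]

```text
t: 3.93
position: [0.5135, 0.1659, 0.0686]
ee_rot: [-0.878, -3.016, 0.001]
contact_force: [-0.2, 0.1, 0.6]
grip_width: 0.0005
grasp_force: 0.0
```

Request:
send_rows:
  increments:
    - [[0,0,0.5,0,0,0,0],[0,0,0.2,0,0,0,0],[0,0,0.1,0,0,0,0],[0,0,0.1,0,0,0,0],[0,0,0,0,0,0,0]]

```text
t: 4.35
position: [0.5144, 0.1672, 0.0606]
ee_rot: [0.875, 3.017, 0.0]
contact_force: [-3.0, -1.2, 9.6]
grip_width: 0.0001
grasp_force: 4.7
```

E is rubber too. Next is F.

Request:
send_rows:
  increments:
    - [[0,0,-1.5,0,0,0,0],[0,-2.8,0,0,0,0,0],[0,-2.8,0,0,0,0,0],[0,0,0.6,0,0,0,0],[0,0,0,0,0,0,0]]

```text
t: 4.77
position: [0.4837, 0.1191, 0.0686]
ee_rot: [-0.877, -3.016, 0.001]
contact_force: [-0.1, 0.8, 0.1]
grip_width: 0.0001
grasp_force: 0.0
```

Request:
send_rows:
  increments:
    - [[0,0,0.5,0,0,0,0],[0,0,0.2,0,0,0,0],[0,0,0.1,0,0,0,0],[0,0,0.1,0,0,0,0],[0,0,0,0,0,0,0]]

```text
t: 5.18
position: [0.4843, 0.1198, 0.0601]
ee_rot: [0.875, 3.017, 0.0]
contact_force: [-0.2, 0.7, 0.6]
grip_width: 0.0001
grasp_force: 0.2
```

F gives: 0.6 N at 1.9 mm down. I'll press it fully.

Request:
send_rows:
  increments:
    - [[0,0,0.1,0,0,0,0],[0,0,0.1,0,0,0,0],[0,0,0.1,0,0,0,0],[0,0,0.1,0,0,0,0],[0,0,0,0,0,0,0]]

```text
t: 5.6
position: [0.4842, 0.1194, 0.0563]
ee_rot: [0.876, 3.017, 0.0]
contact_force: [0.6, 2.5, 3.0]
grip_width: -0.0003
grasp_force: 1.8
```

Request:
send_rows:
  increments:
    - [[0,0,0.05,0,0,0,0],[0,0,0,0,0,0,0],[0,0,0,0,0,0,0]]

```text
t: 5.85
position: [0.4842, 0.1194, 0.056]
ee_rot: [0.876, 3.017, 0.0]
contact_force: [-0.9, 2.8, 5.6]
grip_width: 0.0002
grasp_force: 2.8
```

```bash
python3 - <<'E'
from h import *
o=r.get_obs();print(o['t'],o['position'],o['contact_force'])
c=cam('top'); a=np.load('top.npz')['color']
save('press.png',cv2.resize(np.hstack([a[110:250,190:330],c['color'][110:250,190:330]]),None,fx=2.8,fy=2.8))
E
```

```text
5.85 [0.48422646 0.1194336  0.0560376 ] [-0.93122825  2.78835003  5.58762636]
```

View pics/press.png

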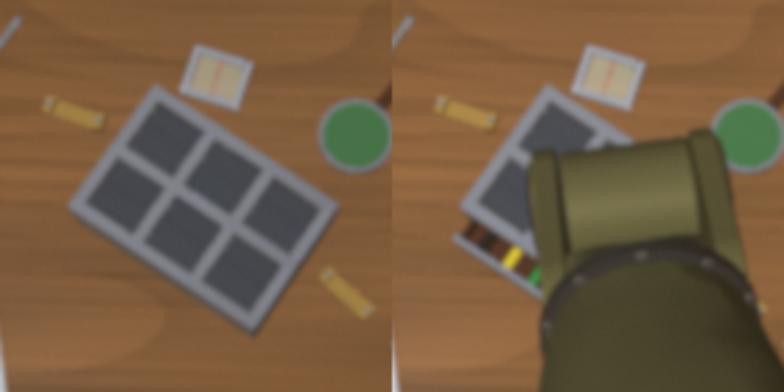

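The catch reached its bottom stop, and in the right half of the picture the drawer is sliding out at about (490,260). I'll lift straight up and clear.

Request:
send_rows:
  increments:
    - [[0,0,-0.5,0,0,0,0],[0,0,-1,0,0,0,0],[0,0,-3,0,0,0,0],[0,0,-4,0,0,0,0],[0,0,-4,0,0,0,0]]

```text
t: 6.32
position: [0.4832, 0.1191, 0.1824]
ee_rot: [-0.876, -3.015, 0.002]
contact_force: [0.5, 0.0, -0.6]
grip_width: -0.0
grasp_force: 0.0
```

Request:
send_rows:
  increments:
    - [[0,4,0,0,0,0,0],[0,4,0,0,0,0,0],[0,4,0,0,0,0,0],[0,4,0,0,0,0,0],[0,4,0,0,0,0,0]]

```text
t: 6.73
position: [0.5916, 0.2897, 0.1815]
ee_rot: [0.876, 3.017, -0.001]
contact_force: [-0.2, -0.8, 0.4]
grip_width: 0.0001
grasp_force: 0.0
```

Request:
send_rows:
  increments:
    - [[0,4,0,0,0,0,0],[0,0,0,0,0,0,0],[0,0,0,0,0,0,0],[0,0,0,0,0,0,0],[0,0,0,0,0,0,0]]

```text
t: 7.15
position: [0.6123, 0.3211, 0.1815]
ee_rot: [0.877, 3.017, -0.0]
contact_force: [-0.3, -0.9, -0.2]
grip_width: -0.0002
grasp_force: 0.0
```

```bash
python3 - <<'E'
from h import *
c=cam('top'); P=pts(c)
Y=np.array([.536,.844]);X=np.array([.844,-.536])
d=P[...,:2]-[.5388,.1515]; x=d@X; y=d@Y
for lim in (-.08,-.05,-.02,.02,.05,.08):
    m=(abs(y-lim)<.006)&(P[...,2]>.03)&(P[...,2]<.07)&(abs(x)<.13); print(lim,x[m].min().round(4) if m.any() else None)
save('end.png',cv2.resize(c['color'][90:270,140:380],None,fx=3,fy=3)); print(r.get_obs()['t'])
E
```

```text
-0.08 -0.1011
-0.05 -0.1
-0.02 -0.0613
0.02 -0.057
0.05 -0.0385
0.08 -0.0192
7.2
```

View pics/end.png

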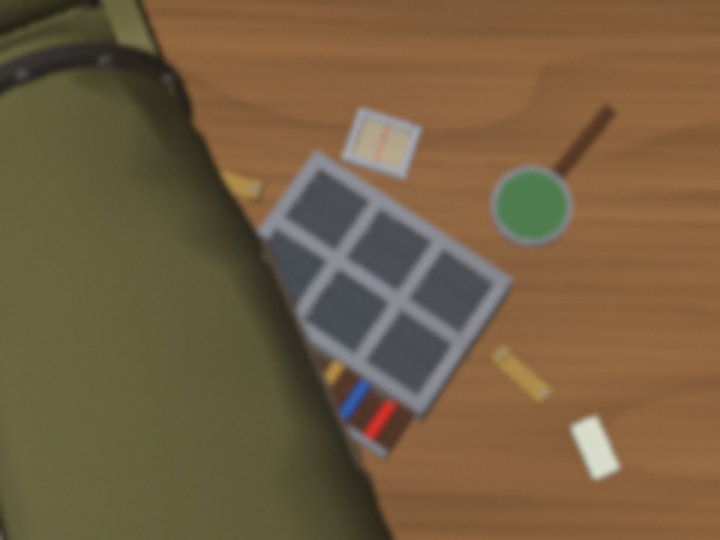

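The drawer front is now at case x = -101 mm and the case front at -61 mm, so it stands 40 mm out. The loose things I can see haven't moved, and the arm is clear. Handing in.

```bash
python3 -c "
from cell import r
print(r.finish_job())"
```

```text
the job is handed in; nothing more can be done
None
```

The catch was the third plate I felt, at about (0.484, 0.119): I pressed it to its stop, the drawer measured 40 mm out in the last picture, and I handed the job in with the arm clear, though no verdict came back.

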